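# Load the amber standard into the photometer and start the check

## Task

Take the amber (orange) standard out of the sloped stand and stand it upright on the floor between the photometer's two jaws, its flats square to the jaws and midway between the two towers, and let go. Then lower the light shield onto the towers so that both dowel pins enter its holes and it lies flat, let go, and finally press the green start button fully down and release it. Do not drop either part into place, and leave the blue standard and everything else where it is.

Things in the scene. Friction and masses are not known exactly. Their poses are not given: they have to be found in the camera images.
- amber_centre (a point): centre of the amber standard, a square orange rod 25 x 25 x 75 mm with two thin black bands, 0.12 kg give or take a third. z along its length, up; x, y square to its flats; its four turns and two ends are alike. It starts in a pocket of the stand, its top leaning 30 degrees over its -x face. It comes out along its length; its two y faces are free to grip from 20 mm above its foot
- blue_centre (a point): centre of the blue standard, the same shape as the amber one, in the other pocket, 90 mm to the side. Leave it there
- stand: grey sloped stand, fixed, 150 mm wide (y), about 105 mm deep (x), origin at the middle of its base. Pockets at y = +45 and -45 mm in its frame, 28 mm square, 20 mm deep along the rod, floors 45 mm up; the rods' tops lean 30 degrees to its -x (away from the robot), each on a tongue 16 mm wide that reaches 50 mm up the rod's -x face from its foot
- jaw_floor (a point): middle of the floor between the photometer's jaws, 30 mm above the table. The photometer is fixed. z up; y along the open slot, to the white tower (+y) and the grey one (-y). Aluminium jaws at +x and -x, inner faces 28 mm apart, 34 mm long, with flared lips up to 24 mm above this floor, 52 mm wide overall. Towers: inner faces 140 mm apart, tops 80 mm above this floor
- pin_left (a point): middle of the top face of the +y (white) tower, at the foot of its dowel pin, in the photometer's axes: the pin is 8 mm in diameter, 14 mm tall, the last 4 mm tapered. It lies 85 mm in y from the jaws' middle, 110 mm above the table
- pin_right (a point): the same on the -y (grey) tower; the two pins are 170 mm apart
- shield_grip (a point): centre of the red bar grip of the light shield, 25 mm above the plate's underside. The plate is dark steel, 210 (its x) x 50 (y) x 8 mm, 0.30 kg give or take a third, lying flat on the table; through holes 10.5 mm in diameter at x = +85 and -85 mm. The grip is 44 mm long (x), 16 mm thick (y), from 8 to 42 mm above the underside. Fits either way round
- start_top (a point): top of the green start button, 28 mm in diameter, on the photometer's base 85 mm from the jaws' middle on its -x side; it is pressed straight down
- start (a joint): travel of the start button, 0 up, 0.006 m fully down; a spring pushes it back, about 5 N when fully down
- bottle_blue: small white bottle with a blue cap, 34 mm wide, 62 mm tall, bystander; origin under its middle
- bottle_white: small white bottle with a white cap, 34 mm wide, 62 mm tall, bystander; origin under its middle
- jar: amber glass jar, 56 mm wide, 70 mm tall, bystander; origin under its middle
- beaker: clear plastic beaker, 70 mm wide, 85 mm tall, bystander; origin under its middle
- eraser: green block 50 x 22 x 12 mm, bystander; origin under its middle
- spare_filter: yellow square filter 45 x 45 x 8 mm, bystander; origin under its middle
Not all that is in view belongs to the job. Of the things that look like the stand, the larger one is meant.

How it is judged:
By the outcome, as a careful person would: the job done as asked, in the order asked, and still so for the second after the job is handed in, with the robot touching nothing.
It also fails if it takes over 64 s, if anything falls off the work surface, if the arm or the gripper's body presses on something with over 40 N, if the wrist force passes 120 N, or if a joint passes its speed limit or range.

## Robot

A 6-joint arm with a two-finger parallel gripper is mounted at the origin on the work surface. World frame = base frame: x ahead of the robot, y to its left, z up, the work surface at z = 0. Lengths are in mm, angles in rad, forces in N, time in s.
With the tool pointing down it reaches from about 325 to 900 mm from the base axis. Payload 6.1 kg.
Tool frame: the origin (TCP) lies between the finger pads; the fingertips stand 25 mm ahead of it and the grasp point (between the pads) lies 6 mm ahead of it; z points along the fingers, y is the direction in which the jaws open and shut (so a half turn about z gives the same grasp; the last joint's range is limited). The gripper opens to 87 mm and grips with 3 to 60 N. Pads are 19 mm wide; open, the fingers measure 117 mm over their backs; the gripper's body (75 mm by 190 mm) begins 51 mm behind the grasp point.
Start: joints at [-0.126, 0.22, 1.526, -0, 1.395, -0.126], TCP at [624.993, -0.003, 247.538] pointing down, gripper open.
Joint ranges: [-2.98, 2.98], [-0.91, 2.08], [0.09, 2.57], [-1.24, 4.39], [0.2, 2.65], [-2.68, 2.68]. Speed limits (rad/s): [2.57, 2.57, 3.01, 3.14, 3.14, 3.14].

## Interface

Orientations are given as [roll, pitch, yaw] about the fixed x, y, z axes, in that order (R = Rz(yaw) Ry(pitch) Rx(roll)).
In Python, from plant import telemetry, imaging, job, masks_of, mark_of gives the robot as it stands.
- The arm moves only by the tool carry_out, never from a script. Its arguments are lists of equal length, an entry for each row: "slide": the shift along the tool's x, y, z in m, a list of three; "yaw": the turn about the tool's z in degrees; "grip": the opening, from 0 (shut) to 1 (fully open). In form: {"slide": [[tx, ty, tz], ...], "yaw": [yaw, ...], "grip": [grip, ...]}. A call has 1 to 8 rows; each row shifts and turns the commanded pose from where the row before left it, along the tool's axes as they then stand; what a row does not reach is not made up. A row lasts 1/10 s, in which the tool goes at most 50 mm and 8.59 degrees, less where a joint would pass 70% of its speed; a pose out of reach is approached as far as the arm can. A call with a gripper value outside its range is refused whole. The fingers move at their own pace and stop on an object; "grip_force" is the grip in N (left out, the last holds). Time passes only in rows, so rows that do not move let the fingers close. It gives the time, the measured TCP pose, the force and the opening at its end, in the units of the state.
- telemetry.state(): the state, without advancing time (a new reading comes with each control period).
- imaging.capture(name): name is "scene" or "side" or "wrist"; returns (picture, depth): 400x640x3 uint8, blue, green, red; 400x640 float32, mm along the optical axis (not along the pixel's ray), 0 where there is no reading.
- imaging.calibration(name): a dict with "fovy" (degrees; the focal length in pixels is half the picture's height over the tangent of half this angle, whatever the lens; pixels are square), "cx", "cy" (the principal point, pixels), "position" and "attitude" of the camera in the world; the wrist camera has in their place "T_tool_cam" (4x4, takes a point from camera to tool coordinates, whose origin is the TCP and whose axes are the flange's). Camera axes: x right, y down, z forward; pixel columns grow to the right and rows downward; lengths in mm; the calibration is good to about 2 mm. A picture is of the moment at which its call begins: read the wrist's pose just before it. calibration takes no time and is no camera call.
- job.close_job(): hands the job in, once; it reports no verdict.
Trained networks look in the newest picture that a camera, given by its name, has taken for a name from the list of things; names that differ only in an ending like _2 or _b are one class to them, and where a whole thing is asked for, a point or a joint stands for the part that bears it (a point fixed in the world has none). Each returns a list of dicts, best first, with "score" (0 to 1); they miss things now and then, are a little off and sometimes report something else, mostly with a low value. They report only what shows in the picture. A call takes as long as a camera call. They do not tell look-alikes from the thing itself.
- masks_of(camera, target): "region" (400x640 bool, what is visible of it) and "rect" ([left, top, right, bottom] in pixels, round what is visible of it).
- mark_of(camera, target): "at" ([row, column] in pixels: a listed point, or the origin of a listed thing).
The state is a dict: "clock": time; "joint_pos": joint angles; "qd": joint speeds; "joint_torque": joint torques, N m; "ee_pos": TCP position; "tcp_rot": TCP orientation; "contact_force": force on the tool from outside, world axes, zero at the start; "wrist_torque": the same for the moment, N m; "gripper_width": finger opening in mm.
Only numpy, scipy, OpenCV 4.12 (cv2) and the standard library are available. Lean on these libraries where they do the work, as an engineer would, in place of code of your own. Each camera call takes 0.05 s, during which the arm holds its last target. There are 200 camera calls.

## Working session

There is one attempt and no reset: what is moved stays moved. The work goes in short steps, Python scripts to look and compute and a tool call to move; the robot and the scene stay as the last step left them, time stands still between calls to the robot, and variables do not carry over. Pictures are saved under pics/ and viewed, about 8 in all and at most 12, crops included, and the job is handed in when it is done.

Besides the shell and the picture viewer there is one more tool, called after "Request:" as name(argument=value, ...), one argument or row to a line, values as JSON. carry_out: Moves the arm, as the interface text tells. Its arguments: {"type":"object","properties":{"slide":{"type":"array"},"yaw":{"type":"array"},"grip":{"type":"array"},"grip_force":{"type":"number"}},"required":["slide","yaw","grip"]}

```bash
ls; mkdir -p pics; cat > h.py <<'E'
import numpy as np, cv2
from scipy.spatial.transform import Rotation as Ro
from plant import telemetry, imaging, job, masks_of, mark_of
def pose():
    s=telemetry.state(); T=np.eye(4); T[:3,:3]=Ro.from_euler('xyz',s['tcp_rot']).as_matrix(); T[:3,3]=s['ee_pos']; return T,s
def cam(name):
    c=imaging.calibration(name); f=200/np.tan(np.radians(c['fovy'])/2)
    if 'T_tool_cam' in c: T=pose()[0]@np.array(c['T_tool_cam'])
    else:
        T=np.eye(4); a=np.array(c['attitude']); T[:3,:3]=a if a.shape==(3,3) else Ro.from_euler('xyz',a).as_matrix(); T[:3,3]=c['position']
    return T,f,c['cx'],c['cy']
def cloud(depth,C):
    T,f,cx,cy=C; v,u=np.mgrid[:400,:640]; P=np.stack([(u-cx)*depth/f,(v-cy)*depth/f,depth],-1)
    return P@T[:3,:3].T+T[:3,3]
def ray(at,C,z):  # intersect with plane z
    T,f,cx,cy=C; d=T[:3,:3]@np.array([(at[1]-cx)/f,(at[0]-cy)/f,1]); return T[:3,3]+d*(z-T[2,3])/d[2]
def proj(p,C):
    T,f,cx,cy=C; q=T[:3,:3].T@(np.asarray(p)-T[:3,3]); return np.array([cy+f*q[1]/q[2],cx+f*q[0]/q[2]])
E
python3 - <<'E'
from h import *
print(telemetry.state())
for n in ['scene','side','wrist']:
    print(n,imaging.calibration(n)); C=cam(n); im,d=imaging.capture(n); cv2.imwrite(f'pics/{n}0.png',im); np.savez(f'{n}0.npz',d=d,im=im)
    P=cloud(d,C)
    for t in ['amber_centre','blue_centre','stand','jaw_floor','pin_left','pin_right','shield_grip','start_top']:
        for m in mark_of(n,t)[:2]:
            r,c=np.round(m['at']).astype(int); r=np.clip(r,0,399);c=np.clip(c,0,639)
            print(n,t,round(m['score'],2),r,c,np.round(P[r,c]))
E
```

```text
pics
{'clock': 0.0, 'joint_pos': array([-1.26139089e-01,  2.21228010e-01,  1.52760086e+00, -9.17695660e-06,
        1.39467711e+00, -1.26140616e-01]), 'qd': array([-0.00077627,  0.00199435, -0.00139671,  0.00022847, -0.00110287,
       -0.00312948]), 'joint_torque': array([-1.67445501e-05, -4.94609964e+01, -3.87383544e+01,  6.99962187e-02,
        5.70271199e-02, -1.42064664e-04]), 'ee_pos': array([6.24438284e+02, 4.00813280e-02, 2.46441456e+02]), 'tcp_rot': array([-3.13969339e+00, -2.31748120e-04,  1.57079925e+00]), 'contact_force': array([-0.16147363,  0.60896593,  0.87925041]), 'wrist_torque': array([0.07191143, 0.02417929, 0.00403224]), 'gripper_width': 86.88723459448924}
scene {'fovy': 43.39571912975643, 'cx': 321.9535823263536, 'cy': 200.83051444980939, 'position': array([ 917.67173293, -714.0098455 , 1087.26606534]), 'attitude': array([-2.49975902,  0.01275465,  0.4523392 ])}
scene amber_centre 0.54 292 236 [ 524. -358.  103.]
scene blue_centre 0.72 258 248 [ 502. -272.   98.]
scene stand 0.97 286 237 [ 523. -349.  113.]
scene stand 0.89 358 189 [ 487. -508.   31.]
scene jaw_f
[... 1014 characters left out ...]
55 242 344 [475.  -6.  51.]
wrist {'fovy': 64.63847516402384, 'cx': 320.28424215654195, 'cy': 203.22316245638982, 'T_tool_cam': array([[ 5.23815737e-04, -9.70414672e-01, -2.41443760e-01,
         6.59512078e+01],
       [ 9.99999802e-01,  4.24194297e-04,  4.64585476e-04,
        -1.69602701e+00],
       [-3.48421497e-04, -2.41443956e-01,  9.70414703e-01,
        -1.37533953e+02],
       [ 0.00000000e+00,  0.00000000e+00,  0.00000000e+00,
         1.00000000e+00]])}
wrist blue_centre 0.59 300 239 [548. -92. 122.]
wrist jaw_floor 0.81 192 261 [556.  -9.  31.]
wrist pin_left 0.79 116 250 [568.  72. 125.]
wrist pin_right 0.81 298 240 [548. -92. 118.]
wrist start_top 0.63 188 180 [474.   0.  54.]
```

View pics/scene0.png

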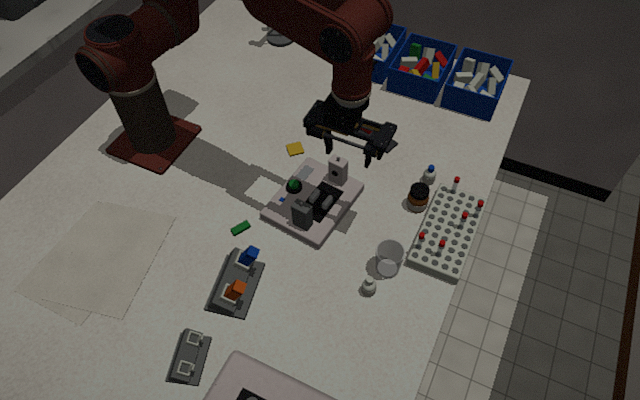

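View pics/side0.png

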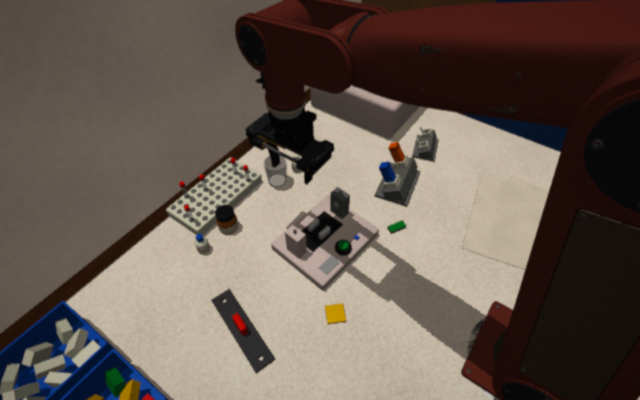

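The scene picture shows the large stand at about (237,285) with amber at (236,291) and blue at (248,256), and the photometer at (315,200). The side picture shows the shield at (242,325), with its red grip at the middle. Both rods lean away from the robot.

```bash
python3 - <<'E'
from h import *
def seg(im,lo,hi):
    return cv2.inRange(cv2.cvtColor(im,cv2.COLOR_BGR2HSV),np.array(lo),np.array(hi))>0
for n in ['scene','side']:
    z=np.load(n+'0.npz'); im,d=z['im'],z['d']; C=cam(n); P=cloud(d,C)
    for nm,lo,hi,box in [('amber',(5,150,60),(14,255,255),((440,620),(-400,-280))),('blue',(105,150,50),(125,255,255),((440,620),(-320,-200))),('red',(0,150,60),(4,255,255),((450,650),(200,400)))]:
        m=seg(im,lo,hi)&(d>0)&(P[...,0]>box[0][0])&(P[...,0]<box[0][1])&(P[...,1]>box[1][0])&(P[...,1]<box[1][1])
        Q=P[m]
        if len(Q)<20: print(n,nm,len(Q)); continue
        top=Q[Q[:,2]>np.percentile(Q[:,2],90)]
        u,s,v=np.linalg.svd(Q-Q.mean(0),full_matrices=False)
        print(n,nm,len(Q),'mean',Q.mean(0).round(1),'axis',v[0].round(2),'min',Q.min(0).round(),'max',Q.max(0).round())
    box=lambda x0,x1,y0,y1,z0,z1:(d>0)&(P[...,0]>x0)&(P[...,0]<x1)&(P[...,1]>y0)&(P[...,1]<y1)&(P[...,2]>z0)&(P[...,2]<z1)
    for nm,b in [('towers+',(540,610,40,120,104,117)),('towers-',(510,580,-130,-60,104,117)),('stand',(420,560,-400,-200,15,60)),('plate',(440,640,180,440,4,14))]:
        m=box(*b); Q=P[m]
        if len(Q)<15: print(n,nm,len(Q));continue
        r=cv2.minAreaRect(Q[:,:2].astype(np.float32)); print(n,nm,len(Q),'mean',Q.mean(0).round(1),'rect',np.round(r[0],1),np.round(r[1],1),round(r[2],1))
C=cam('side');im=np.load('side0.npz')['im']
for m in masks_of('side','shield_grip')[:1]:
    pts=np.argwhere(m['region']); W=np.array([ray(p,C,8)[:2] for p in pts],np.float32); r=cv2.minAreaRect(W); print('plate mask',m['score'],len(W),r)
E
```

```text
scene amber 186 mean [ 518.3 -347.5  101.7] axis [ 0.48 -0.09  0.87] min [ 489. -365.    9.] max [ 539. -297.  118.]
scene blue 142 mean [ 501.3 -260.8  104.4] axis [0.7  0.26 0.67] min [ 472. -274.   53.] max [ 521. -244.  123.]
scene red 1
scene towers+ 164 mean [567.8  69.4 110. ] rect [566.6  70.6] [32.  47.1] 82.5
scene towers- 202 mean [548.2 -99.3 110. ] rect [547.4 -98.1] [31.2 47.5] 81.3
scene stand 1097 mean [ 473.9 -326.    45.8] rect [ 474.9 -310. ] [ 99.  151.1] 12.0
scene plate 230 mean [560.  303.7   6.3] rect [541.  308.5] [256.5 198. ] 89.9
side amber 179 mean [ 510.8 -340.2   89.9] axis [-0.57 -0.01 -0.82] min [ 489. -360.   58.] max [ 537. -329.  114.]
side blue 170 mean [ 491.5 -252.6   89.9] axis [-0.53 -0.04 -0.85] min [ 472. -274.   62.] max [ 517. -242.  114.]
side red 178 mean [551.6 303.1  35.6] axis [-0.91  0.37  0.16] min [530. 283.   4.] max [591. 316.  43.]
side towers+ 189 mean [566.   76.5 108.1] rect [566.7  75.5] [30.3 45.2] 83.7
side towers- 151 mean [546.5 -91.5 107.5] rect [547.9 -93.7] [31.6 47.7] 82.7
side stand 813 mean [ 461.6 -291.    42.7] rect [ 472.5 -307. ] [ 71.3 157.2] 11.8
side plate 1562 mean [538.8 307.5   6.7] rect [558. 309.] [191.3 179.3] 29.9
plate mask 0.59 2061 ((552.0031127929688, 302.8756103515625), (53.46026611328125, 215.00489807128906), 72.88789367675781)
```

View pics/wrist0.png

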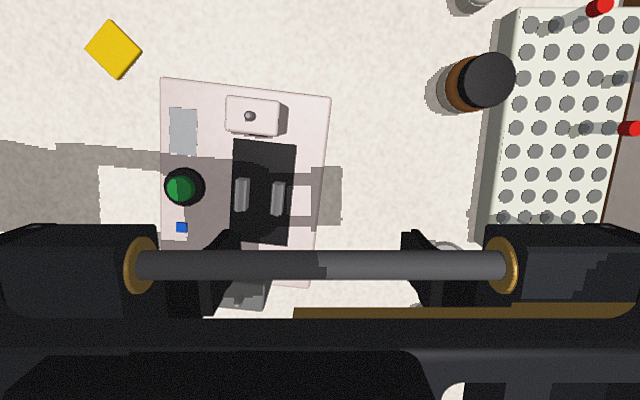

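The wrist picture shows the photometer with the white tower at (253,115), button at (185,187) and jaws at (240,193) and (278,197). I'll go above the stand now.

Request:
carry_out(
  slide=[
    [-0.0445,-0.02,0],
    [-0.0445,-0.02,0],
    [-0.0445,-0.02,0],
    [-0.0445,-0.02,0],
    [-0.0445,-0.02,0],
    [-0.0445,-0.02,0],
    [-0.0445,-0.02,0],
    [-0.0445,-0.02,0],
  ],
  yaw=[0,0,0,0,0,0,0,0],
  grip=[1,1,1,1,1,1,1,1],
)

```text
clock: 2.2
ee_pos: [464.0, -357.7, 247.9]
tcp_rot: [3.141, 0.0, 1.571]
contact_force: [0.8, -0.2, -0.3]
gripper_width: 87.0
```

Request:
carry_out(
  slide=[
    [0,0,0],
    [0,0,0],
    [0,0,0],
    [0,0,0],
    [0,0,0],
    [0,0,0],
    [0,0,0],
    [0,0,0],
  ],
  yaw=[8,8,8,8,8,8,8,8],
  grip=[1,1,1,1,1,1,1,1],
)

```text
clock: 3.0
ee_pos: [465.0, -356.0, 247.6]
tcp_rot: [3.142, -0.0, 0.448]
contact_force: [-0.3, 1.3, -0.1]
gripper_width: 86.9
```

Request:
carry_out(
  slide=[
    [0,0,0],
    [0,0,0],
    [0,0,0],
    [0,0,0],
  ],
  yaw=[7,7.2,0,0],
  grip=[0.6,0.6,0.6,0.6],
)

```text
clock: 3.4
ee_pos: [465.0, -356.0, 247.6]
tcp_rot: [-3.142, 0.0, 0.209]
contact_force: [-0.3, -0.1, -0.0]
gripper_width: 63.0
```

```bash
cat > look.py <<'E'
import sys
from h import *
def look(tag,names=()):
    C=cam('wrist'); im,d=imaging.capture('wrist'); cv2.imwrite(f'pics/{tag}.png',im); np.savez(tag+'.npz',d=d,im=im,T=C[0]); P=cloud(d,C)
    for t in names:
        for m in mark_of('wrist',t)[:2]:
            r,c=np.clip(np.round(m['at']).astype(int),0,[399,639]); print(t,round(m['score'],2),r,c,np.round(P[r,c],1))
    return C,im,d,P
E
python3 - <<'E'
from look import *
T,s=pose(); print(s['ee_pos'],s['tcp_rot'],s['joint_pos'][5],s['contact_force'],s['gripper_width'])
C,im,d,P=look('w1',['amber_centre','blue_centre','stand'])
hsv=cv2.cvtColor(im,cv2.COLOR_BGR2HSV)
for nm,lo,hi in [('amber',(5,150,60),(16,255,255)),('blue',(105,150,50),(125,255,255))]:
    m=(cv2.inRange(hsv,np.array(lo),np.array(hi))>0)&(d>0)&(P[...,2]>50)
    Q=P[m]; print(nm,len(Q),Q.min(0),Q.max(0)); top=Q[Q[:,2]>Q[:,2].max()-18]
    # end face: normal along axis
    u,sv,v=np.linalg.svd(Q-Q.mean(0),full_matrices=False); print(v.round(2))
    r=cv2.minAreaRect(np.argwhere(m)[:,::-1].astype(np.float32)); print(r)
E
```

```text
[ 464.99100096 -356.00239142  247.55558572] [-3.14158442e+00  2.49038803e-07  2.09279331e-01] 0.5734738176038574 [-0.26152874 -0.10369466 -0.01508535] 63.033407404954055
amber_centre 0.9 150 323 [ 506.7 -348.9  102.7]
blue_centre 0.92 146 231 [ 493.9 -270.3  108.1]
stand 0.81 192 437 [ 482.1 -488.4   30.6]
stand 0.73 160 281 [ 482.3 -308.2   41.8]
amber 1431 [ 482.50897872 -364.69702176   62.95705559] [ 536.50561807 -314.6541331   318.97145925]
[[-0.59 -0.14 -0.79]
 [-0.8  -0.04  0.6 ]
 [ 0.11 -0.99  0.09]]
((302.2663269042969, 215.74880981445312), (120.10781860351562, 193.6152801513672), 40.78089904785156)
blue 1784 [ 464.9631037  -276.16792016   58.20403728] [ 518.74135504 -242.53144094  117.12225143]
[[-0.62 -0.22 -0.76]
 [-0.66  0.68  0.34]
 [-0.44 -0.7   0.56]]
((223.5, 141.5), (53.0, 45.0), 90.0)
```

View pics/w1.png

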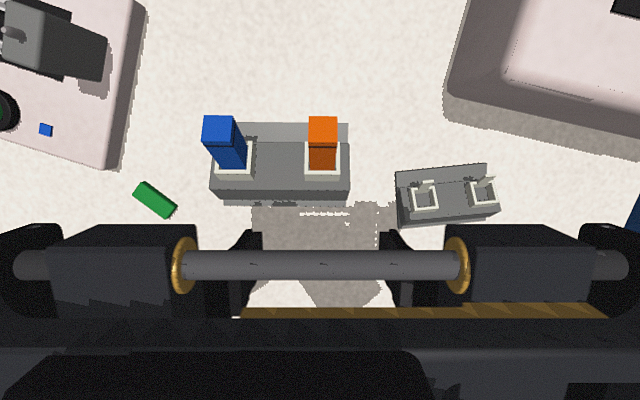

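The wrist picture shows the amber rod centred at column 323, with its end face at about (322,129) and edges parallel to the image. So the yaw is right.

```bash
python3 - <<'E'
from look import *
z=np.load('w1.npz'); C=cam('wrist'); P=cloud(z['d'],C); im=z['im']
for r in (118,124,130,136,142,146,150,160,168): print(r,P[r,322].round(1),im[r,322])
Q=P[119:139,312:334].reshape(-1,3); c=Q.mean(0); n=np.linalg.svd(Q-c)[2][2]; print('face',c,n)
hsv=cv2.cvtColor(im,cv2.COLOR_BGR2HSV); m=(cv2.inRange(hsv,np.array((5,120,60)),np.array((18,255,255)))>0)
for r in (120,128,135,150,160):
    k=np.where(m[r,290:355])[0]+290; print(r,k.min(),k.max(),P[r,k.min()+1].round(1),P[r,k.max()-1].round(1))
rr=np.where(m[:200,322])[0]; print(rr.min(),rr.max())
a=np.radians(12); T=pose()[0]
u=np.array([.5*np.cos(a),.5*np.sin(a),.866]); ctr=c-37.5*u; print('centre',ctr)
g=ctr+17.5*u; print('grasp h=55',g,'in tool',(T[:3,:3].T@(g-T[:3,3])).round(1))
E
```

```text
118 [ 533.2 -342.4  104.5] [ 21 108 223]
124 [ 528.3 -343.4  107.5] [ 12 109 223]
130 [ 523.5 -344.4  111.1] [ 17 107 223]
136 [ 518.7 -345.4  113.3] [ 27 110 224]
142 [ 514.  -346.4  116.9] [ 31  88 176]
146 [ 510.4 -347.2  109.9] [20 42 66]
150 [ 506.5 -348.1  102.8] [ 26  78 154]
160 [ 495.8 -350.4   82.6] [ 27  75 150]
168 [ 486.2 -352.6   65.8] [  6  67 145]
face [ 524.78241018 -344.57612629  109.44133789] [-0.50417141 -0.0958612  -0.85826676]
120 309 336 [ 529.4 -332.7  105.2] [ 533.9 -353.6  104.7]
128 308 337 [ 522.8 -333.3  109.4] [ 527.5 -355.7  110.1]
135 308 337 [ 517.2 -334.5  113.4] [ 521.9 -356.8  112.6]
150 309 335 [ 504.3 -337.7  101.7] [ 508.8 -358.4  103.6]
160 309 334 [ 493.4 -339.2   82.3] [ 498.1 -360.6   84.2]
116 169
centre [ 506.44214267 -348.47447049   76.96633789]
grasp h=55 [ 515.00093418 -346.6552432    92.12133789] in tool [ 50.9   1.2 155.4]
```

Request:
carry_out(
  slide=[
    [0.026,0.0005,0.01],
    [0.026,0.0005,0.01],
    [0,0,0.04],
    [0,0,0.04],
    [0,0,0.03],
    [0,0,0.018],
    [0,0,0],
    [0,0,0],
  ],
  yaw=[0,0,0,0,0,0,0,0],
  grip=[0.6,0.6,0.6,0.6,0.6,0.6,0.6,0.6],
)

```text
clock: 4.4
ee_pos: [516.2, -346.4, 99.8]
tcp_rot: [-3.141, 0.0, 0.206]
contact_force: [0.4, -0.8, -0.2]
gripper_width: 52.1
```

Request:
carry_out(
  slide=[
    [0,0,0],
    [0,0,0],
    [0,0,0],
    [0,0,0],
    [0,0,0],
    [0,0,0],
    [0,0,0],
    [0,0,0],
  ],
  yaw=[0,0,0,0,0,0,0,0],
  grip=[0.2,0.2,0.2,0.2,0.2,0.2,0.2,0.2],
  grip_force=15,
)

```text
clock: 5.2
ee_pos: [516.3, -346.6, 100.1]
tcp_rot: [3.141, -0.0, 0.206]
contact_force: [-1.3, 0.3, 6.1]
gripper_width: 24.8
```

Request:
carry_out(
  slide=[
    [0.004,0,-0.007],
    [0.004,0,-0.007],
    [0.004,0,-0.007],
    [0.004,0,-0.007],
    [0.004,0,-0.007],
    [0,0,-0.03],
    [0,0,-0.04],
    [0,0,0],
  ],
  yaw=[0,0,0,0,0,0,0,0],
  grip=[0.2,0.2,0.2,0.2,0.2,0.2,0.2,0.2],
)

```text
clock: 6.0
ee_pos: [539.1, -344.5, 212.3]
tcp_rot: [3.132, -0.008, 0.206]
contact_force: [1.9, -1.1, 0.2]
gripper_width: 25.4
```

```bash
python3 - <<'E'
from look import *
T,s=pose(); print(s['ee_pos'],s['contact_force'],s['gripper_width'])
C,im,d,P=look('w2',['amber_centre'])
hsv=cv2.cvtColor(im,cv2.COLOR_BGR2HSV); m=(cv2.inRange(hsv,np.array((5,120,60)),np.array((18,255,255)))>0)&(d>0)
n,l,st,_=cv2.connectedComponentsWithStats(m.astype(np.uint8)); print(st[st[:,4]>50])
i=1+np.argmax(st[1:,4]); Q=(P[l==i]-T[:3,3])@T[:3,:3]; print(Q.min(0),Q.max(0)); print(np.linalg.svd(Q-Q.mean(0),full_matrices=False)[2].round(2))
a,da=imaging.capture('side'); cv2.imwrite('pics/s2.png',cv2.resize(a[80:240,260:460],None,fx=2,fy=2))
cv2.imwrite('pics/c2.png',np.vstack([im[120:400],cv2.resize(a[80:240,260:460],(400,320))[:, :400].repeat(1,1) if 0 else np.pad(cv2.resize(a[80:240,260:460],(400,320)),((0,0),(0,240),(0,0)))]))
E
```

```text
[ 539.09872527 -344.45276708  212.30464216] [ 1.89184004 -1.10705917  0.2493386 ] 25.37553527281393
[[     0      0    640    400 253031]
 [   292    228     58     23   1245]
 [   291    280     59      8    445]]
[  7.71085211 -15.89035274 -57.9555086 ] [31.16975894 12.7539068  23.17485565]
[[ 0.02  1.   -0.06]
 [ 0.45  0.05  0.89]
 [-0.89  0.05  0.45]]
```

View pics/c2.png

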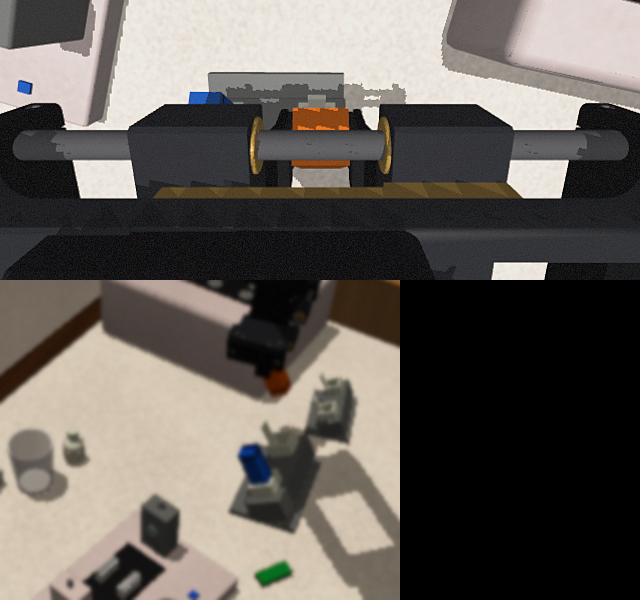

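Amber is held between the pads, still leaning, and the stand's amber pocket is empty. The tool can't tilt, so I'll turn the rod upright by pushing its foot gently against the grey tower's +x side face. First I'll go to +x of that tower.

Request:
carry_out(
  slide=[
    [0.0212,-0.0366,0],
    [0.0212,-0.0366,0],
    [0.0212,-0.0366,0],
    [0.0212,-0.0366,0],
    [0.0212,-0.0366,0],
    [0.0211,-0.0365,0],
    [0,0,0],
    [0,0,0],
  ],
  yaw=[0,0,0,6.2,6.2,6,0,0],
  grip=[0.2,0.2,0.2,0.2,0.2,0.2,0.2,0.2],
)

```text
clock: 6.95
ee_pos: [627.0, -105.6, 202.4]
tcp_rot: [-3.141, 0.004, -0.112]
contact_force: [-0.1, -0.8, -2.2]
gripper_width: 24.7
```

```bash
cat > tilt.py <<'E'
from look import *
def run(tag):
    T,s=pose(); print(s['ee_pos'].round(1),s['tcp_rot'].round(3),s['contact_force'].round(1),s['gripper_width'])
    C,im,d,P=look(tag)
    hsv=cv2.cvtColor(im,cv2.COLOR_BGR2HSV); m=(cv2.inRange(hsv,np.array((5,120,60)),np.array((18,255,255)))>0)&(d>0)
    Q=(P-T[:3,3])@T[:3,:3]; m&=(abs(Q[...,1])<20)&(abs(Q[...,0])<60)&(Q[...,2]>-30)&(Q[...,2]<80)
    print('n',m.sum(),Q[m].min(0).round(1),Q[m].max(0).round(1))
    q=Q[m]; best=None; rng=np.random.default_rng(0)
    for _ in range(300):
        a=q[rng.choice(len(q),3)]; n=np.cross(a[1]-a[0],a[2]-a[0]); l=np.linalg.norm(n)
        if l<20: continue
        k=abs((q-a[0])@(n/l))<1.5
        if best is None or k.sum()>best.sum(): best=k
    n=np.linalg.svd(q[best]-q[best].mean(0))[2][2]; print('plane',best.sum(),q[best].mean(0).round(1),n.round(3),'range',q[best].min(0).round(1),q[best].max(0).round(1),'tilt/rot deg',np.degrees(np.arctan2(n[2],n[0])).round(1))
    return C,im,d,P
E
python3 - <<'E'
from tilt import *
C,im,d,P=run('w3')
for r in range(215,300,8): print(r,((P[r,320]-pose()[0][:3,3])@pose()[0][:3,:3]).round(1),im[r,320])
E
```

```text
[ 627.  -105.6  202.4] [-3.141  0.004 -0.112] [-0.1 -0.8 -2.2] 24.653713374784786
n 1659 [-31.6 -15.2 -17.2] [19.5 12.2 34.9]
plane 1492 [11.8 -0.1 -7.4] [-0.503  0.004  0.865] range [ -3.  -12.7 -16.6] [19.3 12.2 -1.9] tilt/rot deg 120.2
215 [-25.5  -1.6 172.7] [123 122 135]
223 [-34.   -1.6 172.6] [121 124 132]
231 [17.7 -1.5 -2.9] [ 31  69 133]
239 [15.1 -1.5 -6.2] [ 24  67 133]
247 [11.6 -1.5 -6.8] [ 29 114 222]
255 [ 31.1  -1.5 -61.1] [73 73 73]
263 [ 29.2  -1.5 -61.8] [92 92 91]
271 [ 27.8  -1.5 -63.5] [94 92 91]
279 [ 25.4  -1.5 -63.2] [72 69 74]
287 [-18.7  -1.5  13.1] [  3  52 115]
295 [-69.6  -1.4  92.6] [70 72 70]
```

Request:
carry_out(
  slide=[
    [0,0,0.02],
    [0,0,0.02],
    [-0.01,0,0.011],
    [-0.005,0,0],
    [-0.004,0,0],
    [-0.004,0,0],
    [-0.004,0,0],
    [-0.004,0,0],
  ],
  yaw=[0,0,0,0,0,0,0,0],
  grip=[0.2,0.2,0.2,0.2,0.2,0.2,0.2,0.2],
  grip_force=10,
)

```text
clock: 7.8
ee_pos: [598.5, -103.8, 155.6]
tcp_rot: [3.141, -0.005, -0.115]
contact_force: [4.2, 0.3, 0.9]
gripper_width: 24.8
```

```bash
python3 - <<'E'
from tilt import *
C,im,d,P=run('w4')
E
```

```text
[ 598.5 -103.8  155.6] [ 3.141 -0.005 -0.115] [4.2 0.3 0.9] 24.802746688251386
n 1609 [ -6.5 -15.1 -17.2] [17.7 14.8 53.2]
plane 1511 [  6.3  -0.2 -10.9] [-0.331 -0.001  0.943] range [ -6.5 -12.7 -16.6] [17.5 12.3 -5.8] tilt/rot deg 109.4
```

Request:
carry_out(
  slide=[
    [-0.003,0,0],
    [-0.003,0,0],
    [-0.003,0,0],
    [-0.003,0,0],
    [-0.003,0,0],
    [-0.002,0,0],
    [0,0,0],
  ],
  yaw=[0,0,0,0,0,0,0],
  grip=[0.2,0.2,0.2,0.2,0.2,0.2,0.2],
)

```text
clock: 8.55
ee_pos: [579.8, -101.2, 153.5]
tcp_rot: [-3.141, 0.0, -0.115]
contact_force: [2.6, 0.2, 0.4]
gripper_width: 25.1
```

```bash
python3 - <<'E'
from tilt import *
C,im,d,P=run('w5')
E
```

```text
[ 579.8 -101.2  153.5] [-3.141  0.    -0.115] [2.6 0.2 0.4] 25.05521627962899
n 3376 [-13.9 -13.6 -14.2] [14.2 13.1 62.6]
plane 2006 [12.3 -0.2 19.6] [-0.999 -0.     0.036] range [ 10.7 -12.6 -10.3] [14.2 12.2 62.6] tilt/rot deg 177.9
```

```bash
cat >> tilt.py <<'E'
def faces(tag):
    z=np.load(tag+'.npz'); T,_=pose(); P=cloud(z['d'],(z['T'],)+cam('wrist')[1:]); Q=(P-T[:3,3])@T[:3,:3]
    hsv=cv2.cvtColor(z['im'],cv2.COLOR_BGR2HSV); m=(cv2.inRange(hsv,np.array((5,120,60)),np.array((18,255,255)))>0)&(abs(Q[...,1])<11)
    for nm,k in [('side',(Q[...,2]>-3)&(Q[...,2]<75)&(Q[...,0]>5)&(Q[...,0]<30)),('end',(Q[...,2]<-5)&(Q[...,2]>-25)&(abs(Q[...,0])<9))]:
        q=Q[m&k]
        if len(q)<30: print(nm,len(q)); continue
        A=np.c_[q[:,2] if nm=='side' else q[:,0],np.ones(len(q))]; co=np.linalg.lstsq(A,q[:,0] if nm=='side' else q[:,2],rcond=None)[0]; print(nm,len(q),'slope deg',np.degrees(np.arctan(co[0])).round(2),'at0',co[1].round(1))
E
python3 -c "
from tilt import *
faces('w5')"
```

```text
side 1585 slope deg 2.07 at0 11.6
end 741 slope deg -3.86 at0 -13.0
```

Request:
carry_out(
  slide=[
    [0.012,0,0],
    [0,-0.029,0],
    [0,-0.029,0],
    [0,-0.029,0],
    [-0.032,0,0],
    [-0.032,0,0],
    [-0.031,0,0],
    [0,0,0],
  ],
  yaw=[0,0,0,0,0,0,0,0],
  grip=[0.2,0.2,0.2,0.2,0.2,0.2,0.2,0.2],
)

```text
clock: 9.4
ee_pos: [502.3, -4.3, 151.2]
tcp_rot: [-3.142, 0.008, -0.114]
contact_force: [-0.4, -0.1, -1.7]
gripper_width: 24.8
```

```bash
python3 - <<'E'
from tilt import *
C,im,d,P=run('w6'); faces('w6')
T,_=pose()
for t in ['jaw_floor','pin_left','pin_right']:
    for m in mark_of('wrist',t)[:1]:
        p=ray(m['at'],C,30 if t=='jaw_floor' else 110); print(t,m['score'],np.round(m['at']),p.round(1),'tool',((p-T[:3,3])@T[:3,:3]).round(1))
E
```

```text
[502.3  -4.3 151.2] [-3.142  0.008 -0.114] [-0.4 -0.1 -1.7] 24.770122108992172
n 3338 [-14.  -13.6 -14.6] [14.4 13.3 63.1]
plane 2017 [12.3 -0.2 19.8] [-0.999  0.     0.035] range [ 10.8 -12.6 -10.7] [14.4 12.3 63.1] tilt/rot deg 178.0
side 1604 slope deg 1.77 at0 9.0
end 603 slope deg 17.64 at0 -9.6
jaw_floor 0.79 [137. 321.] [554.9 -10.8  30. ] tool [ 50.8   0.2 122.1]
pin_left 0.76 [142. 168.] [565.7  73.5 110. ] tool [ 51.6 -84.8  42.1]
pin_right 0.66 [144. 475.] [545.4 -95.4 110. ] tool [50.8 85.3 42.1]
```

View pics/w6.png

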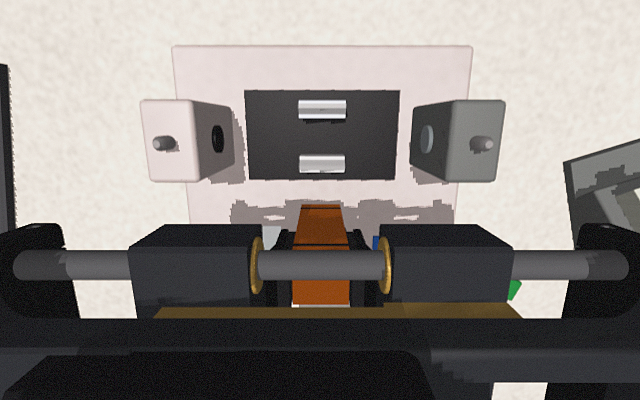

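The picture shows the jaws at (322,109) and (322,163), pins at (163,143) and (482,143), and the rod nearly upright. Everything is square to the image.

Request:
carry_out(
  slide=[
    [0.025,0,0],
    [0.025,0.0002,0],
    [0,0,0],
    [0,0,0.01],
    [0,0,0.01],
    [0,0,0.01],
    [0,0,0.008],
    [0,0,0],
  ],
  yaw=[0,0,0,0,0,0,0,0],
  grip=[0.2,0.2,0.2,0.2,0.2,0.2,0.2,0.2],
)

```text
clock: 10.4
ee_pos: [555.6, -11.0, 113.5]
tcp_rot: [-3.141, 0.004, -0.115]
contact_force: [0.2, -0.6, -1.3]
gripper_width: 25.1
```

Request:
carry_out(
  slide=[
    [0,0,0.003],
    [0,0,0.003],
    [0,0,0.003],
    [0,0,0.003],
    [0,0,0],
  ],
  yaw=[0,0,0,0,0],
  grip=[0.2,0.2,0.2,0.2,0.2],
  grip_force=8,
)

```text
clock: 10.9
ee_pos: [558.7, -11.4, 105.5]
tcp_rot: [3.142, -0.003, -0.115]
contact_force: [-1.2, 0.3, 6.5]
gripper_width: 24.5
```

Request:
carry_out(
  slide=[
    [0,0,-0.007],
    [0,0,-0.008],
    [0,0,0],
    [0,0,0],
    [0,0,0],
    [0,0,0],
  ],
  yaw=[0,0,0,0,0,0],
  grip=[0.2,0.2,0.2,0.2,0.2,0.2],
)

```text
clock: 11.5
ee_pos: [556.9, -11.2, 118.1]
tcp_rot: [-3.142, 0.001, -0.115]
contact_force: [-0.4, -0.5, -1.1]
gripper_width: 24.6
```

```bash
python3 - <<'E'
from tilt import *
C,im,d,P=run('w7'); faces('w7'); T,s=pose(); print(s['ee_pos'],s['qd'].round(3))
z=np.load('w6.npz'); C6=(z['T'],)+C[1:]
for t in ['jaw_floor','pin_left','pin_right']:
    for m in mark_of('wrist',t)[:1]:
        p=ray(m['at'],C,30 if t=='jaw_floor' else 110); print(t,m['score'],np.round(m['at']),p.round(1),'tool',((p-T[:3,3])@T[:3,:3]).round(1))
cv2.imwrite('pics/w7c.png',cv2.resize(im[140:320,120:520],None,fx=2,fy=2))
E
```

```text
[556.9 -11.2 118.1] [-3.142e+00  1.000e-03 -1.150e-01] [-0.4 -0.5 -1.1] 24.575594094004483
n 3435 [-12.5 -13.2 -19.7] [13.  12.7 57.3]
plane 1892 [10.5 -0.1 20.1] [-0.998  0.003  0.058] range [  7.6 -13.1  -5.4] [13.  12.3 57.3] tilt/rot deg 176.7
side 1616 slope deg 3.33 at0 9.3
end 1043 slope deg -3.35 at0 -17.3
[556.97163835 -11.2744373  118.10016193] [-0.001 -0.001 -0.001  0.001  0.002 -0.001]
jaw_floor 0.57 [212. 322.] [558.2 -12.8  30. ] tool [ 1.4  1.3 88.1]
pin_left 0.31 [212. 322.] [579.8 -14.2 110. ] tool [23.   0.3  8.1]
```

View pics/w7c.png

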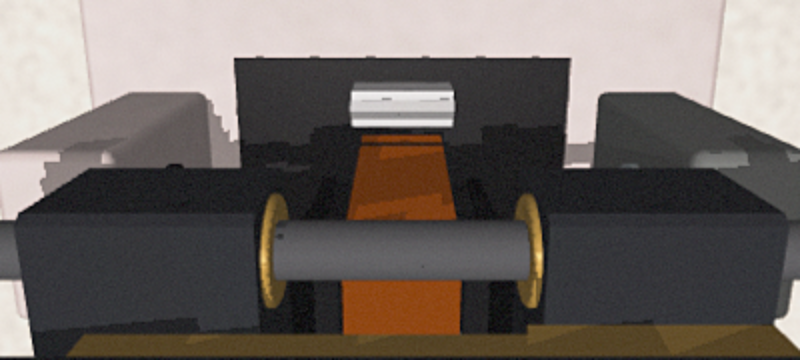

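```bash
python3 - <<'E'
from tilt import *
T,s=pose()
for tag,rows in [('w6',range(96,176,3)),('w7',range(176,212,2))]:
    z=np.load(tag+'.npz'); C=(z['T'],)+cam('wrist')[1:]; P=cloud(z['d'],C)
    ph=(P-np.array([557,-11.,30]))@Ro.from_euler('z',-.115).as_matrix()
    print(tag); print([(r,*ph[r,315].round(1)[[0,2]]) for r in rows])
    if tag=='w6':
        for sgn,sl in [('L',np.s_[100:185,130:180]),('R',np.s_[100:185,462:510])]:
            q=ph[sl].reshape(-1,3); q=q[(q[:,2]>77)&(q[:,2]<84)]; print(sgn,q.min(0).round(1),q.max(0).round(1))
E
```

```text
w6
[(96, np.float64(29.2), np.float64(1.4)), (99, np.float64(27.1), np.float64(0.4)), (102, np.float64(23.8), np.float64(18.5)), (105, np.float64(21.5), np.float64(23.1)), (108, np.float64(19.4), np.float64(24.3)), (111, np.float64(17.4), np.float64(22.3)), (114, np.float64(15.5), np.float64(18.0)), (117, np.float64(13.3), np.float64(19.2)), (120, np.float64(11.3), np.float64(1.3)), (123, np.float64(9.0), np.float64(1.7)), (126, np.float64(6.7), np.float64(2.5)), (129, np.float64(4.4), np.float64(1.4)), (132, np.float64(2.1), np.float64(1.3)), (135, np.float64(-0.2), np.float64(1.4)), (138, np.float64(-2.5), np.float64(2.5)), (141, np.float64(-4.9), np.float64(1.7)), (144, np.float64(-7.3), np.float64(0.5)), (147, np.float64(-9.6), np.float64(1.3)), (150, np.float64(-12.0), np.float64(1.1)), (153, np.float64(-14.4), np.float64(1.2)), (156, np.float64(-15.5), np.float64(13.9)), (159, np.float64(-17.5), np.float64(16.9)), (162, np.float64(-19.4), np.float64(19.8)), (165, np.float64(-21.3), np.float64(22.3)), (168, np.float64(-23.3), np.float64(24.3)), (171, np.float64(-26.5), np.float6
[... 206 characters left out ...]
 np.float64(2.2)), (180, np.float64(25.2), np.float64(1.3)), (182, np.float64(24.4), np.float64(4.9)), (184, np.float64(24.5), np.float64(13.3)), (186, np.float64(23.9), np.float64(17.4)), (188, np.float64(22.6), np.float64(17.7)), (190, np.float64(22.0), np.float64(21.7)), (192, np.float64(21.1), np.float64(23.7)), (194, np.float64(20.0), np.float64(24.9)), (196, np.float64(18.6), np.float64(24.3)), (198, np.float64(16.1), np.float64(19.5)), (200, np.float64(14.4), np.float64(18.0)), (202, np.float64(13.0), np.float64(18.2)), (204, np.float64(7.7), np.float64(2.5)), (206, np.float64(5.9), np.float64(1.2)), (208, np.float64(12.7), np.float64(32.9)), (210, np.float64(12.3), np.float64(36.1))]
```

Request:
carry_out(
  slide=[
    [-0.0006,0,0.005],
    [0,0,0.005],
    [0,0,0.005],
    [0,0,0.005],
    [0,0,0.004],
    [0,0,0],
    [0,0,0],
  ],
  yaw=[0,0,0,0,0,0,0],
  grip=[0.2,0.2,0.2,0.2,0.2,0.2,0.2],
)

```text
clock: 12.4
ee_pos: [556.6, -11.2, 94.4]
tcp_rot: [3.142, 0.0, -0.115]
contact_force: [0.4, -0.4, -1.8]
gripper_width: 25.2
```

```bash
python3 - <<'E'
from tilt import *
run('w8'); faces('w8')
E
```

```text
[556.6 -11.2  94.4] [ 3.142  0.    -0.115] [ 0.4 -0.4 -1.8] 25.24134469828026
n 3327 [-12.4 -15.8 -18.9] [12.4 15.6 64.9]
plane 1772 [10.4 -0.1 17.7] [-0.998  0.003  0.057] range [  7.2 -13.1  -5.4] [12.4 12.3 47.6] tilt/rot deg 176.7
side 1528 slope deg 3.27 at0 9.3
end 1041 slope deg -3.79 at0 -17.1
```

Request:
carry_out(
  slide=[
    [0.001,0,0.001],
    [0.001,0,0.002],
    [0.0005,0,0.001],
    [0,0,0.001],
    [0,0,0.001],
    [0,0,0.001],
    [0,0,0.0005],
    [0,0,0],
  ],
  yaw=[0,0,0,0,0,0,0,0],
  grip=[0.2,0.2,0.2,0.2,0.2,0.2,0.2,0.2],
)

```text
clock: 13.25
ee_pos: [560.0, -11.6, 88.1]
tcp_rot: [3.142, -0.002, -0.115]
contact_force: [-2.5, 0.6, 5.7]
gripper_width: 25.1
```

```bash
python3 - <<'E'
from tilt import *
run('w9'); faces('w9')
E
```

```text
[560.  -11.6  88.1] [ 3.142e+00 -2.000e-03 -1.150e-01] [-2.5  0.6  5.7] 25.124027152167056
n 2967 [-12.2 -15.2 -19.1] [ 9.9 15.2 57.2]
plane 1523 [ -5.3  -0.2 -17.3] [ 0.011 -0.002  1.   ] range [-12.  -12.6 -18.9] [  1.   12.4 -16. ] tilt/rot deg 89.4
side 1181 slope deg -0.21 at0 9.3
end 1085 slope deg -0.89 at0 -17.4
```

Upright (slopes under 1°) and resting on the floor. Ease and release.

Request:
carry_out(
  slide=[
    [-0.001,0,-0.0003],
    [0,0,0],
    [0,0,0],
    [0,0,0],
    [0,0,0],
    [0,0,0],
    [0,0,0],
    [0,0,0],
  ],
  yaw=[0,0,0,0,0,0,0,0],
  grip=[0.2,0.2,0.35,0.45,0.55,0.55,0.55,0.55],
)

```text
clock: 14.1
ee_pos: [558.1, -11.4, 87.3]
tcp_rot: [-3.142, 0.0, -0.115]
contact_force: [-0.6, -0.6, -0.0]
gripper_width: 47.5
```

Request:
carry_out(
  slide=[
    [0,0,-0.02],
    [0,0,-0.03],
    [0,0,-0.04],
    [-0.02,0,-0.04],
    [-0.045,0,0],
    [0,0,0],
    [0,0,0],
    [0,0,0],
  ],
  yaw=[0,0,0,0,0,0,0,0],
  grip=[0.55,0.55,0.55,0.55,0.55,0.55,0.55,0.55],
)

```text
clock: 14.9
ee_pos: [494.3, -4.1, 217.5]
tcp_rot: [3.142, -0.001, -0.115]
contact_force: [0.8, 0.4, 0.2]
gripper_width: 48.0
```

```bash
python3 - <<'E'
from look import *
T,s=pose(); print(s['ee_pos'],s['tcp_rot'],s['contact_force'],s['joint_pos'],s['qd'].round(3))
C,im,d,P=look('w10')
hsv=cv2.cvtColor(im,cv2.COLOR_BGR2HSV); m=(cv2.inRange(hsv,np.array((5,120,60)),np.array((18,255,255)))>0)&(d>0)
ph=(P-np.array([557,-11.,30]))@Ro.from_euler('z',-.115).as_matrix()
m&=(abs(ph[...,0])<40)&(abs(ph[...,1])<40)
k=m&(ph[...,2]>70)&(ph[...,2]<80); q=ph[k]; print('top',len(q),q.mean(0).round(1),np.percentile(q,[2,98],axis=0).round(1), cv2.minAreaRect(q[:,:2].astype(np.float32)))
for t in ['jaw_floor','pin_left','pin_right','start_top','amber_centre']:
    for mm in mark_of('wrist',t)[:1]:
        p=ray(mm['at'],C,{'jaw_floor':30,'start_top':54,'amber_centre':67.5}.get(t,110)); print(t,mm['score'],np.round(mm['at']),p.round(1))
E
```

```text
[494.28716408  -4.07509719 217.51114768] [ 3.14153776e+00 -9.10659594e-04 -1.15222478e-01] [0.77835764 0.3895537  0.21327118] [-1.67929053e-01 -7.27686299e-02  1.89388086e+00 -7.06743775e-06
  1.31956813e+00  1.51809153e+00] [-0.002  0.02  -0.017  0.     0.002 -0.   ]
top 1047 [-0.9 -0.3 75.4] [[-13.  -12.1  74. ]
 [ 10.9  11.6  76.8]] ((-1.049271583557129, -0.2818727493286133), (23.99001693725586, 24.135578155517578), 0.009028113447129726)
pin_right 0.96 [127. 432.] [546.2 -94.9 110. ]
start_top 0.69 [216. 320.] [471.1  -0.9  54. ]
```

View pics/w10.png

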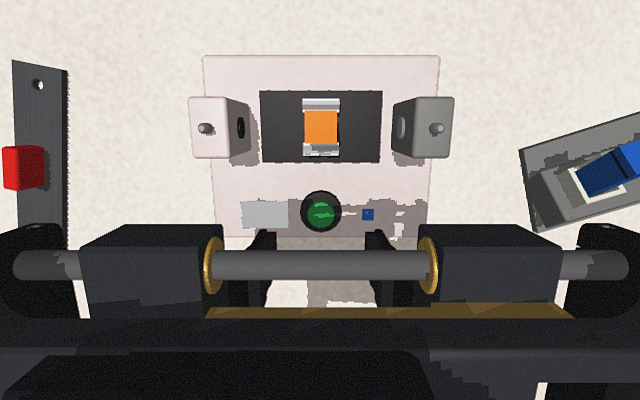

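The rod stands centred between the jaws at (321,127). The shield's grip shows at the left edge, at (22,168). I'll go over the shield.

Request:
carry_out(
  slide=[
    [-0.0045,-0.0458,0],
    [-0.0045,-0.0458,0],
    [-0.0045,-0.0458,0],
    [-0.0045,-0.0458,0],
    [-0.0045,-0.0458,0],
    [-0.0045,-0.0458,0],
    [-0.0045,-0.0458,0],
    [0,0,0],
  ],
  yaw=[0,0,0,0,0,0,5,5.4],
  grip=[0.6,0.6,0.6,0.6,0.6,0.6,0.6,0.6],
)

```text
clock: 16.0
ee_pos: [498.5, 323.4, 216.9]
tcp_rot: [-3.14, 0.001, -0.295]
contact_force: [0.6, -1.0, 0.0]
gripper_width: 51.7
```

Request:
carry_out(
  slide=[
    [0,0,0],
    [0,0,0],
    [0,0,0],
    [0,0,0],
  ],
  yaw=[0,0,0,0],
  grip=[0.6,0.6,0.6,0.6],
)

```text
clock: 16.4
ee_pos: [499.5, 317.3, 217.4]
tcp_rot: [-3.142, -0.0, -0.297]
contact_force: [0.3, 0.0, -0.0]
gripper_width: 51.7
```

```bash
python3 - <<'E'
from look import *
T,s=pose(); print(s['ee_pos'],s['tcp_rot'],s['contact_force'],s['joint_pos'][5])
C,im,d,P=look('w11')
Q=(P-T[:3,3])@T[:3,:3]
hsv=cv2.cvtColor(im,cv2.COLOR_BGR2HSV); m=((cv2.inRange(hsv,np.array((0,150,60)),np.array((4,255,255)))>0)|(cv2.inRange(hsv,np.array((174,150,60)),np.array((180,255,255)))>0))&(d>0)
k=m&(P[...,2]>38)&(P[...,2]<46); q=Q[k].astype(np.float32); print('grip top',len(q),q.mean(0).round(1),cv2.minAreaRect(q[:,:2]),P[k].mean(0).round(1))
for mm in masks_of('wrist','shield_grip')[:1]:
    reg=mm['region']&(P[...,2]<14)&(P[...,2]>3); q=Q[reg]; print('plate',mm['score'],mm['rect'],cv2.minAreaRect(q[:,:2].astype(np.float32)))
for mm in mark_of('wrist','shield_grip')[:1]: p=ray(mm['at'],C,25); print(mm['score'],mm['at'],p,((p-T[:3,3])@T[:3,:3]).round(1))
E
```

```text
[499.46947994 317.25010609 217.43938256] [-3.14156782e+00 -1.20768638e-04 -2.97122333e-01] [ 0.32448098  0.02097839 -0.04505388] 2.300619916094353Traceback (most recent call last):
  File "<stdin>", line 6, in <module>
cv2.error: OpenCV(4.12.0) /io/opencv/modules/imgproc/src/convhull.cpp:143: error: (-215:Assertion failed) total >= 0 && (depth == CV_32F || depth == CV_32S) in function 'convexHull'
```

View pics/w11.png

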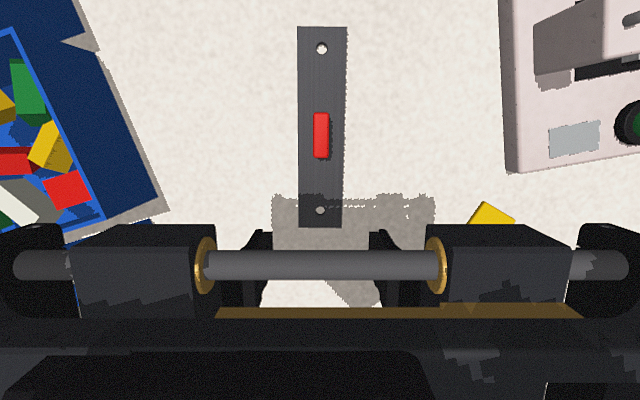

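The shield lies nearly aligned with the image: holes at (321,48) and (320,210), red grip at (321,134).

```bash
python3 - <<'E'
from look import *
T,s=pose(); z=np.load('w11.npz'); C=cam('wrist'); im=z['im']; P=cloud(z['d'],C); Q=(P-T[:3,3])@T[:3,:3]
print(im[134,321],P[134,321],Q[134,321])
b=im.astype(int); m=(b[...,2]>110)&(b[...,1]<90)&(b[...,0]<90); m[:100]=0;m[170:]=0;m[:,:300]=0;m[:,345:]=0
print('red',m.sum(),P[m][:,2].max())
k=m&(P[...,2]>36); q=Q[k]; r=cv2.minAreaRect(q[:,:2].astype(np.float32)); print(q.mean(0).round(1),r)
for sl,nm in [(np.s_[100:114,300:345],'u'),(np.s_[160:200,300:345],'d')]:
    pass
Td=lambda at,zz: ((ray(at,C,zz)-T[:3,3])@T[:3,:3]).round(1)
for r0 in (30,60,80,100,165,180,200,220):
    g=im[r0,280:365].astype(int).sum(1); k=np.where(g<300)[0]+280; print(r0,k.min(),k.max(),Td((r0,k.min()),8),Td((r0,k.max()+1),8))
print('holes',Td((48,321),8),Td((210,320),8))
c=np.where(im[5:240,305].astype(int).sum(1)<300)[0]+5; print(c.min(),c.max(),Td((c.min(),305),8),Td((228,305),8))
E
```

```text
[ 58  63 230] [551.9775336  300.40469767  43.41681561] [ 55.11160396   0.7853791  174.07998354]
red 731 355.03247034177724
[ 54.4   0.3 174.9] ((54.190513610839844, 0.21751117706298828), (14.876056671142578, 42.994903564453125), 89.78361511230469)
30 297 345 [155.3 -23.1 209.5] [155.3  25.7 209.5]
60 298 345 [127.7 -22.6 209.5] [127.7  26.2 209.5]
80 298 345 [108.5 -22.9 209.5] [108.6  26.6 209.5]
100 298 344 [ 88.9 -23.2 209.5] [ 88.9  25.9 209.5]
165 298 342 [ 20.9 -24.3 209.5] [ 20.9  25.1 209.5]
180 299 341 [  4.2 -23.5 209.5] [  4.2  24.2 209.5]
200 298 342 [-18.6 -25.  209.5] [-18.6  25.8 209.5]
220 298 341 [-42.2 -25.4 209.5] [-42.2  25.  209.5]
holes [138.9   0.8 209.5] [-3.030e+01 -2.000e-01  2.095e+02]
27 227 [158.  -15.1 209.5] [-51.8 -17.5 209.5]
```

Request:
carry_out(
  slide=[
    [0.027,0.0003,0],
    [0.0273,0,0.03],
    [0,0,0.04],
    [0,0,0.04],
    [0,0,0.03],
    [0,0,0.02],
    [0,0,0.01],
    [0,0,0.01],
  ],
  yaw=[0.4,0,0,0,0,0,0,0],
  grip=[0.6,0.6,0.6,0.6,0.6,0.6,0.6,0.6],
)

```text
clock: 17.25
ee_pos: [551.3, 301.5, 37.2]
tcp_rot: [-3.141, -0.0, -0.304]
contact_force: [0.8, 1.0, 0.6]
gripper_width: 52.1
```

Request:
carry_out(
  slide=[
    [0,0,0],
    [0,0,0],
    [0,0,0],
    [0,0,0],
    [0,0,0],
    [0,0,0],
    [0,0,0],
    [0,0,0],
  ],
  yaw=[0,0,0,0,0,0,0,0],
  grip=[0.6,0.6,0.1,0.1,0.1,0.1,0.1,0.1],
  grip_force=30,
)

```text
clock: 18.05
ee_pos: [550.9, 301.7, 37.4]
tcp_rot: [3.141, 0.0, -0.304]
contact_force: [-0.6, -0.3, 1.4]
gripper_width: 16.1
```

Request:
carry_out(
  slide=[
    [0,0,-0.01],
    [0,0,-0.02],
    [0,0,-0.03],
    [0,0,-0.03],
    [0,0,-0.03],
    [0,0,-0.03],
    [0,0,-0.02],
    [0,0,0],
  ],
  yaw=[0,0,0,0,0,0,0,0],
  grip=[0.1,0.1,0.1,0.1,0.1,0.1,0.1,0.1],
)

```text
clock: 18.85
ee_pos: [552.8, 302.6, 211.7]
tcp_rot: [-3.137, -0.005, -0.304]
contact_force: [0.7, -0.2, -3.2]
gripper_width: 15.8
```

Request:
carry_out(
  slide=[
    [0.0031,0.0389,0],
    [0.0031,0.0389,0],
    [0.0031,0.0389,0],
    [0.0031,0.0389,0],
    [0.0031,0.0389,0],
    [0.0031,0.0389,0],
    [0.0031,0.0389,0],
    [0.0031,0.0389,0],
  ],
  yaw=[0,0,0,0,0,0,0,0],
  grip=[0.1,0.1,0.1,0.1,0.1,0.1,0.1,0.1],
)

```text
clock: 19.65
ee_pos: [479.9, -3.7, 205.6]
tcp_rot: [3.141, 0.003, -0.303]
contact_force: [0.7, -0.0, -3.3]
gripper_width: 15.5
```

Request:
carry_out(
  slide=[
    [0,0,0],
    [0,0,0],
    [0,0,0],
    [0,0,0],
    [0,0,0],
    [0,0,0],
    [0,0,0],
    [0,0,0],
  ],
  yaw=[-7.2,-7.2,-7.2,-7.2,-7.2,-7.2,-7.2,-7.2],
  grip=[0.1,0.1,0.1,0.1,0.1,0.1,0.1,0.1],
)

```text
clock: 20.45
ee_pos: [480.3, -2.3, 205.5]
tcp_rot: [-3.139, 0.002, 0.707]
contact_force: [0.7, 0.2, -3.4]
gripper_width: 15.5
```

Request:
carry_out(
  slide=[
    [0,0,0],
    [0,0,0],
    [0,0,0],
    [0,0,0],
    [0,0,0],
    [0,0,0],
    [0,0,0],
    [0,0,0],
  ],
  yaw=[-7.2,-7.2,-7.2,-7.2,-7.2,-7.2,0,0],
  grip=[0.1,0.1,0.1,0.1,0.1,0.1,0.1,0.1],
)

```text
clock: 21.25
ee_pos: [480.8, -2.4, 206.2]
tcp_rot: [-3.14, -0.0, 1.452]
contact_force: [-0.1, -0.1, -3.5]
gripper_width: 16.1
```

```bash
python3 - <<'E'
from look import *
T,s=pose(); print(s['ee_pos'],s['tcp_rot'],s['contact_force'],s['qd'].round(3),s['gripper_width'])
C,im,d,P=look('w12')
for t in ['pin_left','pin_right','shield_grip']:
    for mm in mark_of('wrist',t)[:1]:
        p=ray(mm['at'],C,110); print(t,mm['score'],np.round(mm['at']),p.round(1),((p-T[:3,3])@T[:3,:3]).round(1))
E
```

```text
[480.79405108  -2.44002495 206.18742364] [-3.13963041e+00 -1.28844216e-04  1.45223439e+00] [-0.05563841 -0.13840486 -3.47443767] [ 0.001 -0.005 -0.008 -0.     0.001 -0.001] 16.141549218158744
pin_left 0.98 [ 96. 431.] [566.3  73.5 110. ] [85.5 76.1 96. ]
shield_grip 0.83 [254. 322.] [476.5 -36.4 110. ] [-34.3  -0.1  96.2]
```

View pics/w12.png

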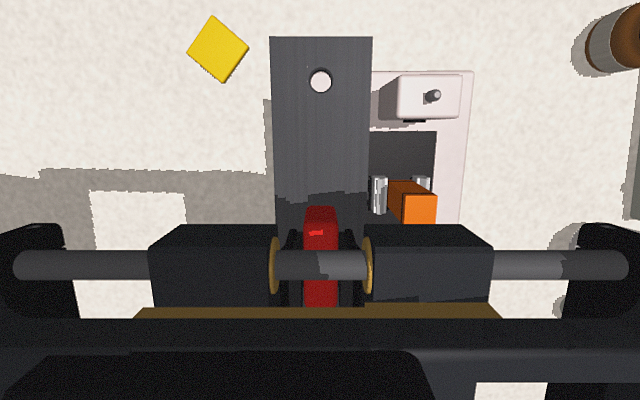

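The picture shows the held plate straight in the grip with its near hole at (321,81), and the white tower's pin at (433,95) beside it.

```bash
cat > towers.py <<'E'
from look import *
def towers(tag):
    z=np.load(tag+'.npz'); C=(z['T'],)+cam('wrist')[1:]; im=z['im'];P=cloud(z['d'],C)
    Rz=Ro.from_euler('z',-.1175).as_matrix(); ph=(P-np.array([557,-11.,30]))@Rz; out=[]
    for y in (85,-85):
        k=(abs(ph[...,1]-y)<22)&(abs(ph[...,0])<32)&(ph[...,2]>75)&(ph[...,2]<86); 
        k=cv2.morphologyEx(k.astype(np.uint8),cv2.MORPH_OPEN,np.ones((3,3)))>0
        if k.sum()<60: continue
        px=np.argwhere(k); W=np.array([ray(p,C,110) for p in px]); L=(W-np.array([557,-11.,30]))@Rz
        r=cv2.minAreaRect(L[:,:2].astype(np.float32)); print(tag,y,k.sum(),'rect',np.round(r[0],1),np.round(r[1],1),round(r[2],1)); print('   world',(Rz@np.r_[r[0],0]+[557,-11,30])[:2].round(1))
        # pin tip
        t=(abs(ph[...,1]-y)<12)&(abs(ph[...,0])<15)&(ph[...,2]>91)&(ph[...,2]<98)
        print('   pin pts',t.sum(),ph[t].mean(0).round(1) if t.sum() else '')
if __name__=='__main__':
    for t in ('w6','w10','w12'): towers(t)
    z=np.load('w12.npz'); T,_=pose(); C=cam('wrist')
    im=z['im']; g=im[66:96,305:337].astype(int).sum(2)>300; a=np.argwhere(g).mean(0)+[66,305]; e=np.argwhere(g).ptp(0) if hasattr(np.ndarray,'ptp') else 0
    f=lambda at,dz: ((ray(at,C,T[2,3]-dz)-T[:3,3])@T[:3,:3]).round(2)
    print('hole px',a,g.sum(),e,f(a,29),f(a,37)); P=cloud(z['d'],C); print('plate z tool',((P[[100,100,130,60],[290,350,320,300]]-T[:3,3])@T[:3,:3]).round(1))
    for r in (45,60,120,180):
        k=np.where((z['im'][r,255:385].astype(int).sum(1)<330))[0]+255; print(r,k.min(),k.max(),f((r,k.min()),29),f((r,k.max()),29))
E
python3 towers.py
```

```text
w6 85 4288 rect [-1.7 83.1] [45.3 30.7] 0.1
   world [565.   71.7]
   pin pts 148 [-1.7 83.6 93.2]
w6 -85 4286 rect [ -1.4 -83.8] [44.8 30.9] 0.2
   world [545.8 -94.1]
   pin pts 152 [ -1.2 -84.3  93.3]
w10 85 2327 rect [-2.  83.4] [44.8 30.2] 0.2
   world [564.8  72. ]
   pin pts 81 [-1.9 83.8 93.2]
w10 -85 2343 rect [ -1.5 -84.2] [44.8 30.5] 0.2
   world [545.6 -94.4]
   pin pts 77 [ -1.3 -84.7  93.3]
w12 85 2713 rect [-2.7 84.5] [29.4 46.1] 90.0
   world [564.3  73.3]
   pin pts 98 [-2.3 84.4 93.2]Traceback (most recent call last):
  File "towers.py", line 17, in <module>
    im=z['im']; g=im[66:96,305:337].astype(int).sum(2)>300; a=np.argwhere(g).mean(0)+[66,305]; e=np.argwhere(g).ptp(0) if hasattr(np.ndarray,'ptp') else 0
                                                                                                 ^^^^^^^^^^^^^^^^^^
AttributeError: `ptp` was removed from the ndarray class in NumPy 2.0. Use np.ptp(arr, ...) instead.
```

```bash
sed -i 's/; e=np.argwhere(g).ptp.*$/; e=0/; s/for t in (.w6.,.w10.,.w12.): towers(t)/pass/' towers.py; python3 towers.py
python3 - <<'E'
from h import *
T,s=pose(); print(s['ee_pos'],s['tcp_rot']); tgt=np.array([555.3,-11.2,0]); print(((tgt-T[:3,3])@T[:3,:3]).round(1))
E
```

```text
hole px [ 81.42651297 320.26512968] 347 0 [86.5 -1.7 29. ] [87.49 -1.7  37.  ]
plate z tool [[ 77.8 -16.9  29.6]
 [ 77.7  13.2  29.1]
 [ 63.   -1.8  29.4]
 [ 96.4 -11.6  29.3]]
45 270 371 [103.02 -25.97  29.01] [103.05  22.79  29.  ]
60 270 370 [ 96.31 -26.23  29.01] [96.34 22.56 29.  ]
120 272 369 [ 68.   -26.28  29.01] [68.03 23.14 28.99]
180 274 373 [ 37.07 -26.34  29.01] [37.1  26.44 28.99]
[481.40366181  -2.53012765 207.08688177] [-3.14123615e+00 -4.08577380e-05  1.45414759e+00]
[ -0.   74.5 207.1]
```

Request:
carry_out(
  slide=[
    [0,0.02,0],
    [0,0.03,0],
    [0,0.0245,0],
    [0,0,0.014],
    [0,0,0.013],
    [0,0,0.013],
    [0,0,0],
    [0,0,0],
  ],
  yaw=[-0.1,0,0,0,0,0,0,0],
  grip=[0.1,0.1,0.1,0.1,0.1,0.1,0.1,0.1],
)

```text
clock: 22.25
ee_pos: [554.6, -10.8, 166.6]
tcp_rot: [-3.14, -0.0, 1.457]
contact_force: [0.6, -0.1, -2.7]
gripper_width: 16.2
```

Request:
carry_out(
  slide=[
    [0,0,0],
    [0,0,0],
    [0,0,0],
    [0,0,0],
  ],
  yaw=[0,0,0,0],
  grip=[0.1,0.1,0.1,0.1],
)

```text
clock: 22.65
ee_pos: [555.8, -11.1, 167.8]
tcp_rot: [3.141, 0.0, 1.457]
contact_force: [0.6, 0.5, -4.2]
gripper_width: 15.6
```

```bash
python3 - <<'E'
from look import *
T,s=pose(); print(s['ee_pos'],s['tcp_rot'],s['contact_force'])
C,im,d,P=look('w13'); a,_=imaging.capture('scene'); b,_=imaging.capture('side')
A=cv2.resize(im[20:140,240:400],(800,600),interpolation=cv2.INTER_CUBIC)[:,:560][:400]
A=cv2.resize(im[40:130,270:370],(400,360),interpolation=cv2.INTER_CUBIC)
B=cv2.resize(a[130:220,280:380],(400,360),interpolation=cv2.INTER_CUBIC)
D=cv2.resize(b[140:270,230:410],(400,289)); 
cv2.imwrite('pics/w13c.png',np.vstack([np.hstack([A,B]),np.hstack([D[:230],cv2.resize(im,(400,250))[:230]])]))
E
```

```text
[555.79953638 -11.07437752 167.82226549] [3.14073190e+00 4.35145414e-05 1.45737325e+00] [ 0.62401055  0.52616204 -4.19490658]
```

View pics/w13c.png

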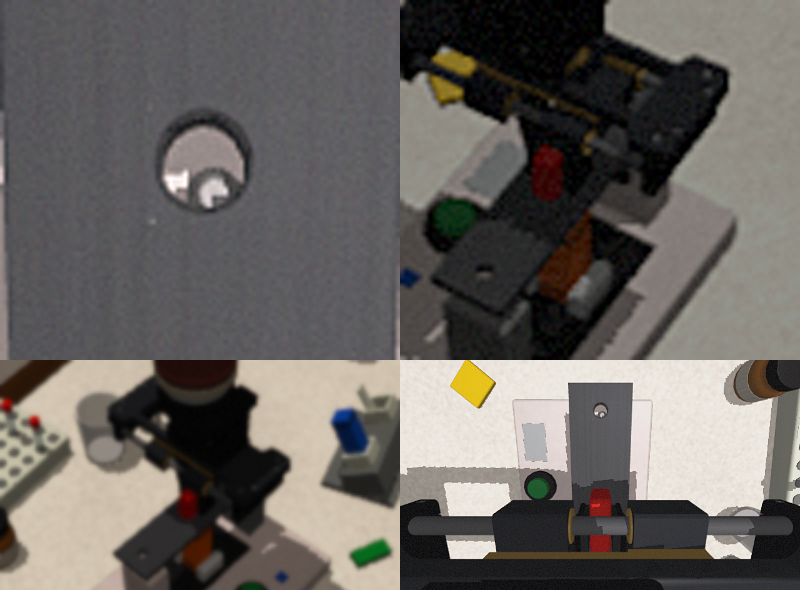

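The picture shows the pin tip through the plate's near hole: pin tip at about (323,87.5), hole centre at about (321,80) in full-image pixels.

```bash
python3 - <<'E'
from look import *
z=np.load('w13.npz'); T,_=pose(); C=cam('wrist'); im=z['im']
f=lambda at,zt: ((ray(at,C,T[2,3]-zt)-T[:3,3])@T[:3,:3]).round(2)
H=im[40:130,270:370].astype(int).sum(2); 
m=np.zeros(H.shape,np.uint8); 
plate=cv2.medianBlur(im[40:130,270:370],5).astype(int).sum(2); print(plate[60,50],plate[10,50])
# hole outer rim: dark wall + bright interior
k=(abs(cv2.GaussianBlur(im,(3,3),0)[40:130,270:370].astype(int).sum(2)-plate[60,50])>40)[20:60,30:70]
n,l,st,ce=cv2.connectedComponentsWithStats(k.astype(np.uint8)); i=1+np.argmax(st[1:,4]); b=st[i]; print('hole bbox',b, 'centre row/col',b[1]+b[3]/2-.5+60,b[0]+b[2]/2-.5+300)
hc=(b[1]+b[3]/2-.5+60,b[0]+b[2]/2-.5+300)
print('hole top',f(hc,29),'d',f((b[1]+60,hc[1]),29)-f((b[1]+b[3]+60,hc[1]),29))
for at in [(87.3,322.8)]: print('pin tip',f(at,T[2,3]-124))
P=cloud(z['d'],C); print(((P[[87,87,75],[323,322,322]])).round(1))
E
```

```text
275 281
hole bbox [  9   7  24  27 433] centre row/col 80.0 320.5
hole top [87.16 -1.58 29.  ] d [ 1.256e+01 -1.000e-02  0.000e+00]
pin tip [85.32 -0.32 43.47]
[[565.1  73.8 124.6]
 [564.5  73.9 124.3]
 [565.5  81.9 110.2]]
```

Request:
carry_out(
  slide=[
    [-0.0018,0.0012,0],
    [0,0,0.002],
    [0,0,0.002],
    [0,0,0],
    [0,0,0],
    [0,0,0],
    [0,0,0],
    [0,0,0],
  ],
  yaw=[0,0,0,0,0,0,0,0],
  grip=[0.1,0.1,0.1,0.1,0.1,0.1,0.1,0.1],
)

```text
clock: 23.6
ee_pos: [556.6, -12.9, 163.4]
tcp_rot: [3.141, -0.0, 1.457]
contact_force: [0.7, 0.2, -3.8]
gripper_width: 15.7
```

```bash
python3 - <<'E'
from look import *
T,s=pose(); print(s['ee_pos'],s['tcp_rot'],s['contact_force'])
C,im,d,P=look('w14'); 
np.set_printoptions(linewidth=200)
print((im[64:98,305:337].astype(int).sum(2)//10))
print(P[64:98:1,321,2].round(0))
E
```

```text
[556.60179918 -12.94003263 163.42938824] [ 3.14141360e+00 -1.40047439e-05  1.45739115e+00] [ 0.70328068  0.22288601 -3.82164624]
[[26 26 26 ... 28 28 28]
 [27 26 29 ... 29 27 29]
 [27 28 33 ... 27 26 29]
 ...
 [26 27 30 ... 27 28 28]
 [27 26 27 ... 27 27 27]
 [26 27 27 ... 27 28 27]]
[135. 135. 133. 134. 134. 133. 132. 128. 110. 108. 111. 111. 110. 120. 122. 123. 125. 124. 124. 125. 125. 125. 124. 125. 124. 124. 122. 121. 133. 135. 134. 136. 135. 135.]
```

```bash
python3 - <<'E'
from look import *
z=np.load('w14.npz'); T,_=pose(); C=cam('wrist'); P=cloud(z['d'],C); S=P[64:98,303:339,2]
for r in S: print(''.join('#' if v>130 else 'w' if v>126.3 else 'P' if v>122.5 else 's' if v>114 else '.' for v in r))
f=lambda at,zt: ((ray(at,C,T[2,3]-zt)-T[:3,3])@T[:3,:3]).round(2)
k=np.argwhere((S>122.5)&(S<126.3))+[64,303]; print('pin',k.mean(0),k.min(0),k.max(0),f((k.min(0)+k.max(0))/2,T[2,3]-124))
h=np.argwhere(S<130)+[64,303]; print('hole',h.min(0),h.max(0),f((h.min(0)+h.max(0))/2,29))
E
```

```text
####################################
####################################
####################################
####################################
####################################
####################################
####################################
###############wwwwww###############
#############ww......Pw#############
###########ww..........w############
###########w............ww##########
##########w..............w##########
#########w................w#########
#########.........ss.......w########
########w......ssssssss....w########
########......sPssPPPsss....########
########.....sssPPPPPPsss...########
########....ssPPPPPPPPPPss..########
########....ssPPPPPP#PPPss..########
########....ssPPPPPPPPPPss..########
########....sPPPPPPPPPPPss..########
#########...sPPPPPPPPPPsPs..########
#########...ssPPPPPPPPPPss.#########
##########..sssPPPPPPPPsss##########
##########..sssPPPPPPPPsss##########
###########.ssssPsPPPPPPs###########
#############sssPPsPsss#############
###############ssssPss##############
####################################
####################################
####################################
####################################
####################################
####################################
pin [ 84.33333333 321.45454545] [ 72 316] [ 91 327] [87.77 -1.04 39.44]
hole [ 71 311] [ 91 330] [86.7  -1.58 29.  ]
```

Request:
carry_out(
  slide=[
    [-0.0004,0.0004,0],
    [0,0,0.002],
    [0,0,0.002],
    [0,0,0.002],
    [0,0,0.002],
    [0,0,0],
    [0,0,0],
  ],
  yaw=[0,0,0,0,0,0,0],
  grip=[0.1,0.1,0.1,0.1,0.1,0.1,0.1],
)

```text
clock: 24.35
ee_pos: [556.8, -13.4, 155.2]
tcp_rot: [-3.141, -0.0, 1.457]
contact_force: [-0.5, 0.4, -3.9]
gripper_width: 15.9
```

Request:
carry_out(
  slide=[
    [0,0,0.002],
    [0,0,0.002],
    [0,0,0],
    [0,0,0],
  ],
  yaw=[0,0,0,0],
  grip=[0.1,0.1,0.1,0.1],
)

```text
clock: 24.75
ee_pos: [556.8, -13.4, 151.2]
tcp_rot: [-3.141, -0.0, 1.457]
contact_force: [0.2, -0.3, -3.2]
gripper_width: 15.9
```

Request:
carry_out(
  slide=[
    [0,0,0.001],
    [0,0,0.001],
    [0,0,0.001],
    [0,0,0],
    [0,0,0],
  ],
  yaw=[0,0,0,0,0],
  grip=[0.1,0.1,0.1,0.1,0.1],
)

```text
clock: 25.25
ee_pos: [556.9, -13.4, 148.3]
tcp_rot: [-3.142, -0.0, 1.457]
contact_force: [0.2, 0.2, -3.1]
gripper_width: 16.0
```

Request:
carry_out(
  slide=[
    [0,0,0.0007],
    [0,0,0],
    [0,0,0],
  ],
  yaw=[0,0,0],
  grip=[0.1,0.1,0.1],
)

```text
clock: 25.55
ee_pos: [556.9, -13.4, 147.6]
tcp_rot: [-3.142, -0.0, 1.457]
contact_force: [-0.1, 0.0, -3.6]
gripper_width: 15.8
```

Request:
carry_out(
  slide=[
    [0,0,0.0006],
    [0,0,0],
    [0,0,0],
  ],
  yaw=[0,0,0],
  grip=[0.1,0.1,0.1],
)

```text
clock: 25.85
ee_pos: [557.0, -13.4, 147.4]
tcp_rot: [3.141, 0.0, 1.457]
contact_force: [-1.2, -0.5, 0.6]
gripper_width: 15.5
```

Request:
carry_out(
  slide=[
    [0,0,0.0006],
    [0,0,0],
    [0,0,0],
  ],
  yaw=[0,0,0],
  grip=[0.1,0.1,0.1],
)

```text
clock: 26.15
ee_pos: [557.0, -13.4, 147.4]
tcp_rot: [3.141, 0.0, 1.457]
contact_force: [-4.1, 0.8, 4.8]
gripper_width: 16.0
```

Request:
carry_out(
  slide=[
    [0,0,0.0006],
    [0,0,0],
    [0,0,0],
  ],
  yaw=[0,0,0],
  grip=[0.1,0.1,0.1],
)

```text
clock: 26.45
ee_pos: [557.0, -13.4, 147.4]
tcp_rot: [3.141, 0.0, 1.457]
contact_force: [-6.2, -0.0, 9.0]
gripper_width: 15.6
```

Seated: the TCP is 110 mm above where it was when the plate lay on the table, with firm contact. Release and rise.

Request:
carry_out(
  slide=[
    [0,0,-0.001],
    [0,0,0],
    [0,0,0],
    [0,0,0],
    [0,0,0],
    [0,0,0],
    [0,0,0],
    [0,0,0],
  ],
  yaw=[0,0,0,0,0,0,0,0],
  grip=[0.1,0.1,0.2,0.3,0.4,0.5,0.5,0.5],
)

```text
clock: 27.25
ee_pos: [556.9, -13.4, 146.8]
tcp_rot: [-3.141, -0.0, 1.457]
contact_force: [-0.3, -0.7, 0.4]
gripper_width: 42.3
```

Request:
carry_out(
  slide=[
    [0,0,-0.015],
    [0,0,-0.025],
    [0,0,-0.03],
    [0,-0.03,-0.02],
    [0,-0.045,0],
    [0,-0.045,0],
    [0,0,0],
    [0,0,0],
  ],
  yaw=[0,0,0,0,0,0,0,0],
  grip=[0.5,0.5,0.5,0.5,0.3,0,0,0],
)

```text
clock: 28.05
ee_pos: [437.6, 0.2, 238.3]
tcp_rot: [3.138, 0.0, 1.457]
contact_force: [-0.2, 0.2, 0.3]
gripper_width: 19.3
```

Request:
carry_out(
  slide=[
    [-0.025,0,0],
    [-0.025,0,0],
    [0,0,0],
    [0,0,0],
    [0,0,0],
  ],
  yaw=[0,0,0,0,0],
  grip=[0,0,0,0,0],
)

```text
clock: 28.55
ee_pos: [432.7, -49.2, 237.1]
tcp_rot: [3.141, -0.0, 1.457]
contact_force: [0.1, 0.2, -0.3]
gripper_width: 0.2
```

```bash
python3 - <<'E'
from look import *
T,s=pose(); print(s['ee_pos'],s['tcp_rot'],s['contact_force'],s['gripper_width'])
C,im,d,P=look('w15',['start_top']); Q=(P-T[:3,3])@T[:3,:3]
hsv=cv2.cvtColor(im,cv2.COLOR_BGR2HSV); g=(cv2.inRange(hsv,np.array((50,100,25)),np.array((90,255,255)))>0)&(d>0)
g&=(abs(P[...,0]-472)<40)&(abs(P[...,1])<40); q=P[g]; print('green',g.sum(),np.percentile(q,[2,50,98],axis=0).round(1)); t=P[g&(P[...,2]>q[:,2].max()-5)]; c=(t.min(0)+t.max(0))/2; print('centre',c,((c-T[:3,3])@T[:3,:3]).round(1))
ph=(P-np.array([555.5,-11.2,30]))@Ro.from_euler('z',-.115).as_matrix()
k=(ph[...,2]>80)&(ph[...,2]<96)&(abs(ph[...,1])<112)&(abs(ph[...,0])<32)&(d>0); q=ph[k]; q=q[abs(q[:,2]-88)<5]; A=np.c_[q[:,:2],np.ones(len(q))]; print('plate fit slopes,z',len(q),np.linalg.lstsq(A,q[:,2],rcond=None)[0]); print(cv2.minAreaRect(q[:,:2].astype(np.float32)))
a,_=imaging.capture('scene'); b,_=imaging.capture('side')
cv2.imwrite('pics/w15c.png',np.vstack([np.hstack([cv2.resize(a[130:250,250:410],(400,300)),cv2.resize(b[150:290,260:420],(400,300))]),np.hstack([cv2.resize(im,(480,300)),np.zeros((300,320,3),np.uint8)])]))
E
```

```text
[432.70914484 -49.214768   237.12592702] [ 3.14140731e+00 -4.06622677e-04  1.45732820e+00] [ 0.12354169  0.2084872  -0.25118182] 0.2187473706462751
start_top 0.79 138 354 [ 4.707e+02 -4.000e-01  5.140e+01]
start_top 0.5 139 431 [544.1  -9.3  61.1]
green 667 [[439.8 -29.4  47.8]
 [469.8  -2.3  52.4]
 [484.7  10.8 329.2]]
centre [441.36339878 -24.07953338 330.80095031] [ 26.    5.8 -93.7]
plate fit slopes,z 13470 [ 1.05046246e-02 -5.37400193e-04  8.84095796e+01]
((0.13031578063964844, 5.9146881103515625), (194.09129333496094, 51.321346282958984), 89.96857452392578)
```

View pics/w15c.png

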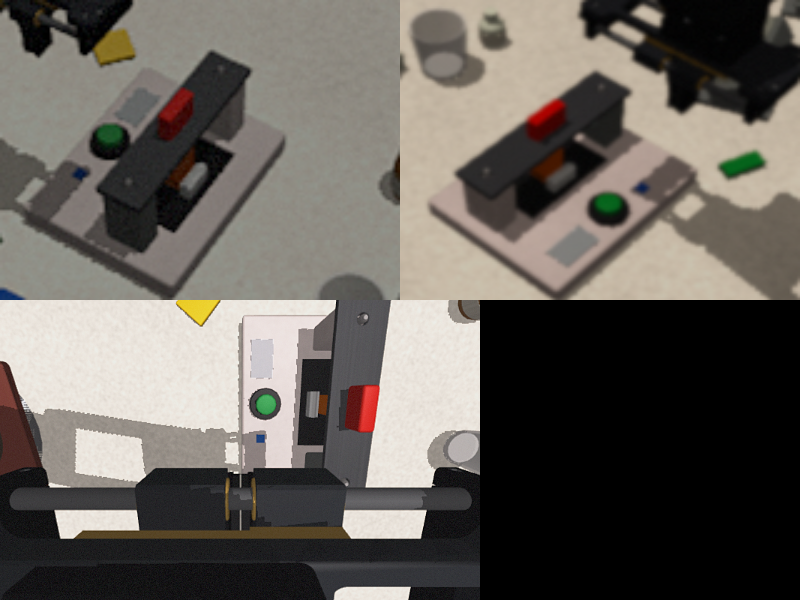

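The picture shows the shield flat on both towers with pins in the holes, the rod under it, and the button at about (265,404) in the wrist panel. I'll turn so the gripper body clears the shield and go above the button.

Request:
carry_out(
  slide=[
    [0.026,0.0165,0],
    [0.0259,0.0164,0],
    [0,0,0],
    [0,0,0],
    [0,0,0],
    [0,0,0],
    [0,0,0],
    [0,0,0],
  ],
  yaw=[0,0,-8,-8,-8,-8,-8,-8],
  grip=[0,0,0,0,0,0,0,0],
)

```text
clock: 29.55
ee_pos: [470.6, -1.1, 236.8]
tcp_rot: [3.142, -0.0, 2.302]
contact_force: [0.5, -0.1, 0.6]
gripper_width: 0.6
```

Request:
carry_out(
  slide=[
    [0,0,0],
    [0,0,0],
    [0,0,0],
    [0,0,0],
    [0,0,0],
    [0,0,0],
    [0,0,0],
    [0,0,0],
  ],
  yaw=[-8,-8,-8,-8,-8,-2,0,0],
  grip=[0,0,0,0,0,0,0,0],
)

```text
clock: 30.35
ee_pos: [470.6, -1.3, 236.8]
tcp_rot: [3.142, -0.0, 3.027]
contact_force: [1.0, 0.5, 0.3]
gripper_width: 0.3
```

Request:
carry_out(
  slide=[
    [0,0,0.03],
    [0,0,0.04],
    [0,0,0.04],
    [0,0,0.03],
    [0,0,0.01],
    [0,0,0],
    [0,0,0],
  ],
  yaw=[0,0,0,0,0,0,0],
  grip=[0,0,0,0,0,0,0],
)

```text
clock: 31.05
ee_pos: [471.7, -1.8, 88.3]
tcp_rot: [-3.142, 0.002, 3.028]
contact_force: [-0.3, 0.4, 0.1]
gripper_width: 0.5
```

Request:
carry_out(
  slide=[
    [0,0,0.002],
    [0,0,0.002],
    [0,0,0.002],
    [0,0,0.002],
    [0,0,0],
    [0,0,0],
  ],
  yaw=[0,0,0,0,0,0],
  grip=[0,0,0,0,0,0],
)

```text
clock: 31.65
ee_pos: [470.5, -1.6, 78.8]
tcp_rot: [3.142, -0.0, 3.028]
contact_force: [0.7, 0.2, 1.4]
gripper_width: 0.7
```

Request:
carry_out(
  slide=[
    [0,0,0.001],
    [0,0,0.001],
    [0,0,0],
    [0,0,0],
  ],
  yaw=[0,0,0,0],
  grip=[0,0,0,0],
)

```text
clock: 32.05
ee_pos: [470.7, -1.7, 77.0]
tcp_rot: [-3.142, 0.0, 3.028]
contact_force: [-1.0, 1.0, 1.0]
gripper_width: 0.7
```

Request:
carry_out(
  slide=[
    [0,0,0.001],
    [0,0,0.001],
    [0,0,0],
    [0,0,0],
  ],
  yaw=[0,0,0,0],
  grip=[0,0,0,0],
)

```text
clock: 32.45
ee_pos: [470.7, -1.7, 75.0]
tcp_rot: [3.142, 0.0, 3.028]
contact_force: [-0.3, 0.6, 2.5]
gripper_width: 0.3
```

Request:
carry_out(
  slide=[
    [0,0,0.001],
    [0,0,0.001],
    [0,0,0],
    [0,0,0],
  ],
  yaw=[0,0,0,0],
  grip=[0,0,0,0],
)

```text
clock: 32.85
ee_pos: [470.7, -1.7, 72.9]
tcp_rot: [3.142, 0.0, 3.028]
contact_force: [-1.2, -0.6, 3.7]
gripper_width: 0.6
```

Request:
carry_out(
  slide=[
    [0,0,0.001],
    [0,0,0.001],
    [0,0,0],
    [0,0,0],
  ],
  yaw=[0,0,0,0],
  grip=[0,0,0,0],
)

```text
clock: 33.25
ee_pos: [470.7, -1.7, 71.3]
tcp_rot: [-3.142, 0.0, 3.028]
contact_force: [-2.7, -0.6, 8.7]
gripper_width: 0.7
```

Request:
carry_out(
  slide=[
    [0,0,0.001],
    [0,0,0],
    [0,0,0],
  ],
  yaw=[0,0,0],
  grip=[0,0,0],
)

```text
clock: 33.55
ee_pos: [470.8, -1.7, 71.2]
tcp_rot: [-3.141, -0.0, 3.028]
contact_force: [-5.0, 1.7, 17.6]
gripper_width: 0.4
```

The button is at its stop: z no longer falls and the force is 17.6 N. Release.

Request:
carry_out(
  slide=[
    [0,0,-0.003],
    [0,0,-0.005],
    [0,0,-0.01],
    [0,0,-0.03],
    [0,0,-0.04],
    [0,0,-0.04],
    [0,0,-0.04],
    [0,0,0],
  ],
  yaw=[0,0,0,0,0,0,0,0],
  grip=[0,0,0,0,0,0,0,0],
)

```text
clock: 34.35
ee_pos: [473.6, -2.1, 244.5]
tcp_rot: [-3.141, 0.011, 3.028]
contact_force: [0.6, -0.1, -1.5]
gripper_width: 0.7
```

Request:
carry_out(
  slide=[
    [0.02,0,0],
    [0.03,0,0],
    [0,0,0],
    [0,0,0],
    [0,0,0],
  ],
  yaw=[0,0,0,0,0],
  grip=[0,0,0,0,0],
)

```text
clock: 34.85
ee_pos: [421.4, 3.9, 237.8]
tcp_rot: [3.142, 0.0, 3.028]
contact_force: [-0.1, 0.2, 0.4]
gripper_width: 0.5
```

```bash
python3 - <<'E'
from look import *
T,s=pose(); print(s['ee_pos'],s['contact_force'],s['qd'].round(3),s['clock'])
for n in ('scene','side'):
    C=cam(n); im,d=imaging.capture(n); P=cloud(d,C); ph=(P-np.array([555.8,-11.2,30]))@Ro.from_euler('z',-.115).as_matrix()
    k=(abs(ph[...,2]-88)<6)&(abs(ph[...,1])<112)&(abs(ph[...,0])<32)&(d>0); q=ph[k]; A=np.c_[q[:,:2],np.ones(len(q))]
    print(n,'plate',len(q),np.linalg.lstsq(A,q[:,2],rcond=None)[0].round(3))
    b=(np.hypot(ph[...,0]+85,ph[...,1])<9)&(d>0); print('button z',np.median(P[b][:,2]))
    h=cv2.cvtColor(im,cv2.COLOR_BGR2HSV); o=(cv2.inRange(h,np.array((5,130,50)),np.array((15,255,255)))>0)&(abs(ph[...,0])<40)&(abs(ph[...,1])<40)&(ph[...,2]>0); print('amber',o.sum(),ph[o].mean(0).round(1),ph[o].min(0).round(),ph[o].max(0).round())
    bl=(cv2.inRange(h,np.array((105,150,50)),np.array((125,255,255)))>0)&(abs(P[...,0]-500)<60)&(abs(P[...,1]+260)<50); print('blue',P[bl].mean(0).round(1))
E
```

```text
[421.35452985   3.91454111 237.80852647] [-0.13690775  0.21611148  0.37761548] [-0.     0.012 -0.01   0.     0.001 -0.001] 34.85
scene plate 1228 [-1.5000e-02  2.0000e-03  8.8563e+01]
button z 54.53249920388407
amber 47 [11.7 -4.2 34.7] [  2. -15.  12.] [ 15.  12. 115.]
blue [ 502.  -260.5  105.3]
side plate 841 [-5.0000e-03 -1.0000e-03  8.6195e+01]
button z 49.85152576189881
amber 90 [-6.7  7.1 29.2] [-24.  -9.   1.] [11. 27. 81.]
blue [ 473.5 -257.4   69. ]
```

```bash
python3 -c "
from plant import job; print(job.close_job())"
```

```text
the job is handed in; nothing more can be done
None
```

The job is done and handed in, at about 35 s of the 64 s allowed.

**Amber standard:** I took it out along its length. The tool cannot tilt, so I turned the rod upright in the grip by pushing its foot lightly against the grey tower. My first lowering caught a jaw lip at 6.5 N, so I backed off, corrected the position and lowered again. It stands on the floor between the jaws, released while resting there. The close look put it about 0.2 mm from the jaws' middle, on the middle line between the towers, and square to the jaws.

**Light shield:** I lined up its near hole over the white tower's pin through the wrist camera, then lowered it until it made firm contact and let go. It lies flat: the top is at about 118 mm, the slopes are 0.015 or less, and a picture showed both pins in the holes.

**Start button:** I pressed it until it stopped moving (17.6 N), then released it. The scene camera showed it back up at about 54 mm.

**Checks that disagreed:**
- **Blue standard:** at the end the side camera read it about 25 mm off its first reading. The scene camera, which had a clear view, read it where it was at the start. I put the difference down to the arm blocking the side view, but did not check that in a picture.
- **Button height:** the side camera gave 50 mm for the button top, against 54 mm from the scene camera. The side view also read the shield about 2 mm low.
- **Amber standard:** at the end it was mostly hidden under the shield, so the last cameras saw only parts of it. Its position comes from the close look just after I let it go.

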